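# Post the used battery packs into the slotted collecting jar

### The job

Take the two used battery packs (red tops) out of the charging tray and post them one by one through the slot in the yellow collar of the clear jar, so that both end up wholly inside, below the collar. The collar has been left turned somewhat, so find how its slot lies by looking or by feeling with a pack. Leave the two green-topped packs standing in their pockets and do not disturb the flask, phone, lens cap or camera.

Things in the scene. Friction and masses are not known exactly. Their poses are not given: they have to be found in the camera images.
- jar: clear collecting jar, fixed to the bench, 160 mm across, 183 mm tall with its yellow round collar (104 mm across, from 158 to 183 mm height, flat on top). Origin: centre of its underside, z up. Space inside below the collar: 152 mm high and across; a cone in the floor tips fallen packs aside. The only way in is the collar's slot. The collar turns only stiffly (about 1.2 N m).
- jar_mouth (a point): centre of the slot at the collar's top, on the jar's axis, 183 mm up; axes as the jar's. Slot 50 x 28 mm, straight through, 25 mm deep: a pack passes upright, 44 mm width along the slot, 3 mm play each side, yaw right to about 0.1 rad (half a turn is the same). Let go some 35 mm in, a pack falls in by itself.
- jar_neck (a point): point on the jar's axis at the collar's underside, 158 mm up; axes as the jar's. The slot's length lies within 0.6 rad, either way, of the jar's x; how far is NOT measured: look from above, or press a pack lightly (5 N) on the collar and turn it until it sinks. It stays the same for all packs unless the collar is forced round.
- tray: grey charging tray, fixed, 140 (x) x 150 (y) x 30 mm; four pockets 22 mm deep (floor 8 mm above the bench), 1.5 mm of play each side, at x = -31 or 31 mm and y = -40 or 40 mm, long side along the tray's x. Origin: centre of its underside
- used1: used battery pack, a flat upright box 44 mm wide (its x) by 22 mm thick (its y) by 80 mm tall (its z), about 0.16 kg, black with a red band and red top. Origin: centre of its underside. It stands in a pocket of the tray (22 mm of it below the tray's top); which pocket varies. To go into the jar.
- used1_top (a point): centre of that red pack's top face, 80 mm along its z from its origin
- used2: used battery pack, a flat upright box 44 mm wide (its x) by 22 mm thick (its y) by 80 mm tall (its z), about 0.16 kg, black with a red band and red top. Origin: centre of its underside. It stands in a pocket of the tray (22 mm of it below the tray's top); which pocket varies. To go into the jar.
- used2_top (a point): centre of that red pack's top face, 80 mm along its z from its origin
- fresh1: fresh battery pack, a flat upright box 44 mm wide (its x) by 22 mm thick (its y) by 80 mm tall (its z), about 0.16 kg, black with a green band and green top. Origin: centre of its underside. It stands in a pocket of the tray (22 mm of it below the tray's top); which pocket varies. To be left there.
- fresh2: fresh battery pack, a flat upright box 44 mm wide (its x) by 22 mm thick (its y) by 80 mm tall (its z), about 0.16 kg, black with a green band and green top. Origin: centre of its underside. It stands in a pocket of the tray (22 mm of it below the tray's top); which pocket varies. To be left there.
- flask: pink drinks flask, 66 mm across, 190 mm tall, a bystander; origin: centre of its underside
- phone: phone lying flat, 75 x 150 x 9 mm, a bystander; origin: centre of its underside
- lenscap: black lens cap, 72 mm across, 10 mm thick, a bystander; origin: centre of its underside
- camera: black camera, body 70 x 130 x 103 mm with a lens 60 mm long towards its -x, a bystander; origin: centre of the underside of the body

How it is judged:
On the way:
1. a first red pack is wholly inside the jar (((z of used1 in the frame of jar between 0 and 0.158 m and horizontal distance between each of used1, used1_top and jar below 0.08 m and z of used1_top in the frame of jar between 0 and 0.158 m) or (z of used2 in the frame of jar between 0 and 0.158 m and horizontal distance between each of used2, used2_top and jar below 0.08 m and z of used2_top in the frame of jar between 0 and 0.158 m))), for 0.1 s.
At the end, for the whole second after the job is handed in: Both red packs are inside the jar: underside centre and top centre of each lower than 158 mm above the jar's foot (the collar's underside) and within 80 mm of its axis, at rest (under 0.05 m/s). Both green packs are still upright in their pockets (moved under 10 mm, tilted under 0.2 rad) (z of used1 in the frame of jar between 0 and 0.158 m and horizontal distance between each of used1, used1_top, used2, used2_top and jar below 0.08 m and z of used1_top in the frame of jar between 0 and 0.158 m and z of used2 in the frame of jar between 0 and 0.158 m and z of used2_top in the frame of jar between 0 and 0.158 m and linear speed of each of used1, used2 below 0.05 m/s and distance of each of fresh1, fresh2 from where it was at the start of the episode below 0.01 m and angle between each of fresh1, fresh2's own z axis and vertical below 0.2 rad); the robot touches nothing.
It fails at once if a green pack is pulled out or knocked (moved over 10 mm) (distance of any of fresh1, fresh2 from where it was at the start of the episode above 0.01 m).
It fails at once if the flask, phone, lens cap or camera is moved over 30 mm, or the flask tipped (distance of any of flask, phone, lenscap, camera from where it was at the start of the episode above 0.03 m or angle between flask's own z axis and vertical above 0.3 rad).
It also fails if it takes over 72 s, if anything falls off the work surface, if the arm or the gripper's body presses on something with over 40 N, if the wrist force passes 120 N, or if a joint passes its speed limit or range.

### The arm

A 7-joint arm with a two-finger parallel gripper is mounted at the origin on the work surface. World frame = base frame: x ahead of the robot, y to its left, z up, the work surface at z = 0. Lengths are in m, angles in rad, forces in N, time in s.
With the tool pointing down it reaches from about 0.4 to 0.85 m from the base axis. Payload 4.5 kg.
Tool frame: the origin (TCP) lies midway between the tips of the shut fingers; the grasp point (between the pads) lies 19 mm behind it; z points along the fingers, y is the direction in which the jaws open and shut (so a half turn about z gives the same grasp; the last joint's range is limited). The gripper opens to 88 mm and grips with 3 to 60 N. Pads are 18 mm wide; open, the fingers measure 123 mm over their backs; the gripper's body (75 mm by 187 mm) begins 45 mm behind the grasp point.
Start: joints at [1.255, 0.689, -0.195, 1.565, 0.157, 0.902, -0.215], TCP at [0.214, -0.587, 0.239] pointing down, gripper open.
Joint ranges: [-3.01, 3.01], [-0.46, 2.08], [-1.47, 1.51], [0.13, 2.56], [-1, 4.14], [0.04, 2.09], [-2.66, 2.66]. Speed limits (rad/s): [2.57, 2.57, 3.14, 3.14, 3.14, 3.14, 3.14].

### API

Orientations are given as a unit quaternion [x, y, z, w].
In Python, from plant import r gives the robot as it stands. The module is installed in compiled form; this text tells all that it offers.
- The arm moves only by the tool carry_out, never from a script. Its argument "commands" is a list of rows, each a list of 6 numbers: the shift along the tool's x, y, z in m, then the turn, a rotation vector about the tool's x, y, z in degrees. In form: [[dx, dy, dz, wx, wy, wz], ...]. A call has 1 to 12 rows; each row is the pose to reach, as a shift and turn from the pose commanded when the call began, along the tool's axes at that moment; what a row does not reach only later rows make up. A row lasts 1/10 s, in which the tool goes at most 50 mm and 8.59 degrees, less where a joint would pass 70% of its speed; a pose out of reach is approached as far as the arm can. A call with a gripper value outside its range is refused whole. "fingers" is the closure in counts, from 0 (fully open) to 255 (shut), set as the call begins (left out, the last holds). The fingers move at their own pace and stop on an object; "grip_force" is the grip in N (left out, the last holds). Time passes only in rows, so rows that repeat a pose let the fingers close. It gives the time, the measured TCP pose, the force and the opening at its end, in the units of the state.
- r.get_state(): the state, without advancing time (a new reading comes with each control period).
- r.snapshot(name): name is "scene" or "top" or "wrist"; returns a dict with "img" (420x560x3 uint8, blue, green, red), "intrinsics" (3x3 intrinsics, pixels), "extrinsics" (4x4, takes a point from camera to world coordinates); the wrist camera has in their place "tool_from_camera" (4x4, takes a point from camera to tool coordinates, whose origin is the TCP and whose axes are the flange's). Camera axes: x right, y down, z forward; pixel columns grow to the right and rows downward; lengths in m; the calibration is good to about 2 mm. A picture is of the moment at which its call begins: read the wrist's pose just before it. There is no depth.
- r.finish_job(): hands the job in, once; it reports no verdict.
Trained networks look in a picture, given as the dict that the camera call returned (one of the last four; its "shot" number tells which), for a name from the list of things; names that differ only in an ending like _2 or _b are one class to them, and where a whole thing is asked for, a point or a joint stands for the part that bears it (a point fixed in the world has none). Each returns a list of dicts, best first, with "p" (0 to 1); they miss things now and then, are a little off and sometimes report something else, mostly with a low value. They report only what shows in the picture. A call takes as long as a camera call.
- r.spot_in(picture, label): "xyz" ([x, y, z] in m, in world coordinates, good to about 4 mm: the middle of the surface that is visible of it).
- r.spot_point(picture, label): "xyz" ([x, y, z] in m, in world coordinates, good to about 4 mm: a listed point, or the origin of a listed thing).
The state is a dict: "clock": time; "q": joint angles; "qd": joint speeds; "joint_torque": joint torques, N m; "tool_pos": TCP position; "eef_rot": TCP orientation; "contact_force": force on the tool from outside, world axes, zero at the start; "moment": the same for the moment, N m; "opening": opening from 0.0 (shut) to 1.0 (fully open).
Only numpy, scipy, OpenCV 4.12 (cv2) and the standard library are available. Lean on these libraries where they do the work, as an engineer would, in place of code of your own. Each camera call takes 0.05 s, during which the arm holds its last target.

## Working session

There is one attempt and no reset: what is moved stays moved. The work goes in short steps, Python scripts to look and compute and a tool call to move; the robot and the scene stay as the last step left them, time stands still between calls to the robot, and variables do not carry over. Pictures are saved under pics/ and viewed, and the job is handed in when it is done.

Besides the shell and the picture viewer there is one more tool, called after "Emit:" by a JSON object that holds its "op" and its "data". carry_out: Moves the arm, as the interface text tells. Its arguments: {"type":"object","properties":{"commands":{"type":"array","items":{"type":"array","items":{"type":"number"}}},"fingers":{"type":"number"},"grip_force":{"type":"number"}},"required":["commands"]}

```bash
mkdir -p pics; ls; cat > h.py <<'E'
import numpy as np,cv2
from plant import r
from scipy.spatial.transform import Rotation as R
np.set_printoptions(precision=4,suppress=True)
def proj(s,p,X=None):
    X=np.array(s['extrinsics']) if X is None else X
    c=np.linalg.inv(X)@np.r_[p,1]; k=np.array(s['intrinsics'])@c[:3]; return k[:2]/k[2]
def plane(s,uv,z,X=None):
    X=np.array(s['extrinsics']) if X is None else X
    d=X[:3,:3]@np.linalg.inv(np.array(s['intrinsics']))@np.array([uv[0],uv[1],1.]); o=X[:3,3]
    return o+d*(z-o[2])/d[2]
def tool():
    s=r.get_state(); T=np.eye(4); T[:3,:3]=R.from_quat(s['eef_rot']).as_matrix(); T[:3,3]=s['tool_pos']; return s,T
E
python3 - <<'E'
from h import *
s,T=tool(); print(s); print(T)
for n in ['top','scene','wrist']:
    p=r.snapshot(n); cv2.imwrite(f'pics/{n}0.png',p['img']); print(n,p['intrinsics'],p.get('extrinsics',p.get('tool_from_camera')))
    if n=='top' or n=='scene':
        for l in ['jar','jar_mouth','tray','used1','used1_top','fresh1_top','flask','phone','lenscap','camera']:
            print(l,[(np.array(d['xyz']),round(d['p'],2)) for d in r.spot_point(p,l)][:5])
E
```

```text
pics
{'clock': 0.0, 'q': array([ 1.2548,  0.69  , -0.1945,  1.5663,  0.1573,  0.9025, -0.2151]), 'qd': array([ 0.0002, -0.0002,  0.0018, -0.0013, -0.0004, -0.0014,  0.0003]), 'joint_torque': array([  0.0007, -52.7572,  -1.2671, -15.343 ,  -0.0528,   0.0068,
         0.0002]), 'tool_pos': array([ 0.2139, -0.5866,  0.2379]), 'eef_rot': array([ 0.9847,  0.174 , -0.0002, -0.0009]), 'contact_force': array([0.0288, 0.2434, 0.0759]), 'moment': array([-0.0299, -0.0376, -0.0249]), 'opening': 0.997295734829627}
[[ 0.9394  0.3428 -0.0007  0.2139]
 [ 0.3428 -0.9394  0.0017 -0.5866]
 [-0.0001 -0.0018 -1.      0.2379]
 [ 0.      0.      0.      1.    ]]
top [[443.1255   0.     266.3403]
 [  0.     443.1255 208.9008]
 [  0.       0.       1.    ]] [[ 0.0072 -0.9896  0.1436  0.4755]
 [-0.9994 -0.012  -0.0325  0.0504]
 [ 0.0339 -0.1433 -0.9891  1.0307]
 [ 0.      0.      0.      1.    ]]
jar [(array([0.5214, 0.1868, 0.0011]), 0.7)]
jar_mouth [(array([0.5189, 0.1861, 0.1822]), 0.93), (array([ 0.7951,  0.0491, -0.0016]), 0.34)]
tray [(array([ 0.5045, -0.1903,  0.0014]), 0.85)]
used1 [(array([ 0.5198, -0.2403,  0.0106]), 0.91), (array([ 0.4609, -0.2233,  0.0058]), 0.6)]
used1_top [(array([ 0.4647, -0.2293,  0.0906]), 0.6)]Traceback (most recent call last):
  File "<stdin>", line 7, in <module>
ValueError: it knows: camera, flask, fresh, jar, jar_mouth, jar_neck, lenscap, phone, tray, used, used1_top, used2_top
```

```bash

python3 - <<'E'
from h import *
for n in ['top','scene']:
    p=r.snapshot(n); cv2.imwrite(f'pics/{n}1.png',p['img']); print(n,p['intrinsics'],p.get('extrinsics',p.get('tool_from_camera')))
    for l in ['jar_mouth','tray','used','used1_top','used2_top','fresh','flask','phone','lenscap','camera']:
            print(l,[(np.array(d['xyz']),round(d['p'],2)) for d in r.spot_point(p,l)][:5])
print(r.get_state()['clock'])
E
```

```text
top [[443.1255   0.     266.3403]
 [  0.     443.1255 208.9008]
 [  0.       0.       1.    ]] [[ 0.0072 -0.9896  0.1436  0.4755]
 [-0.9994 -0.012  -0.0325  0.0504]
 [ 0.0339 -0.1433 -0.9891  1.0307]
 [ 0.      0.      0.      1.    ]]
jar_mouth [(array([0.5142, 0.1849, 0.1843]), 0.95)]
tray [(array([ 0.5017, -0.1939, -0.0004]), 0.59)]
used [(array([ 0.4612, -0.224 ,  0.0062]), 0.95), (array([ 0.5187, -0.2406,  0.0084]), 0.92)]
used1_top []
used2_top []
fresh [(array([ 0.4865, -0.149 ,  0.0079]), 0.72), (array([ 0.5426, -0.1647,  0.0101]), 0.7)]
flask [(array([0.7974, 0.0474, 0.0016]), 0.86), (array([ 0.5178, -0.2399,  0.0901]), 0.39)]
phone [(array([ 0.76  ,  0.1665, -0.0017]), 0.71), (array([0.5149, 0.1862, 0.1845]), 0.51)]
lenscap [(array([ 0.7325, -0.3105,  0.0007]), 0.75)]
camera [(array([0.7104, 0.3609, 0.0034]), 0.67)]
scene [[430.783    0.     279.3536]
 [  0.     430.783  209.1245]
 [  0.       0.       1.    ]] [[ 0.7531  0.5662 -0.3352  0.9708]
 [ 0.658  -0.6466  0.386  -0.3889]
 [ 0.0018 -0.5112 -0.8595  1.0413]
 [ 0.      0.      0.      1.    ]]
jar_mouth [(array([0.514 , 0.1851, 0.1808]), 0.57)]
tray [(array([ 0.5054, -0.192 ,  0.0005]), 0.9)]
used [(array([ 0.5189, -0.241 ,  0.0076]), 0.74), (array([ 0.4631, -0.2262,  0.0081]), 0.62)]
used1_top [(array([ 0.4579, -0.2212,  0.0893]), 0.51)]
used2_top [(array([ 0.5055, -0.196 ,  0.0007]), 0.37)]
fresh [(array([ 0.5434, -0.1688,  0.0115]), 0.66), (array([ 0.487 , -0.1493,  0.006 ]), 0.64)]
flask [(array([0.8024, 0.0468, 0.    ]), 0.81)]
phone [(array([0.756 , 0.1695, 0.0027]), 0.57), (array([ 0.4626, -0.2276,  0.0065]), 0.54)]
lenscap [(array([ 0.7307, -0.3119, -0.0049]), 0.67), (array([ 0.8051,  0.0481, -0.0003]), 0.22)]
camera [(array([ 0.7115,  0.3657, -0.0006]), 0.57)]
1.4
```

View pics/top0.png

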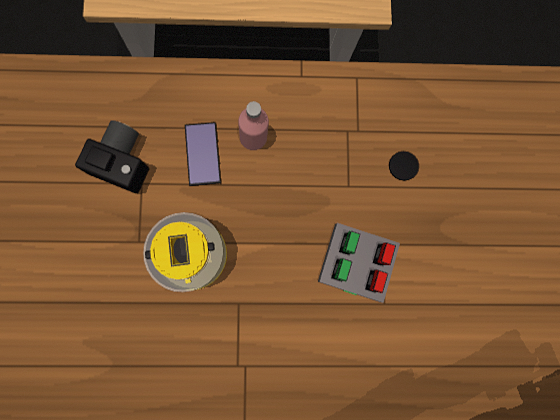

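View pics/scene1.png

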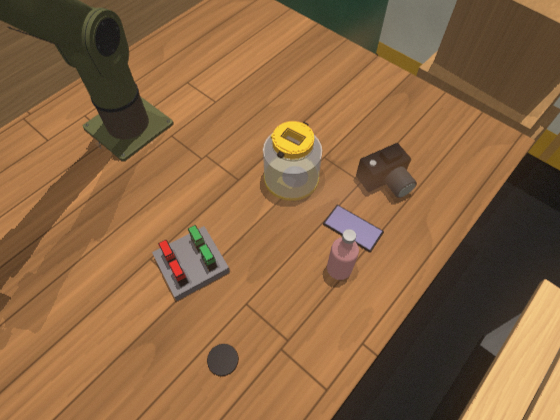

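```bash

python3 - <<'E'
from h import *
p=r.snapshot('top'); im=p['img']
cv2.imwrite('pics/cropjar.png',cv2.resize(im[205:300,135:235],None,fx=6,fy=6,interpolation=cv2.INTER_CUBIC)[:600])
cv2.imwrite('pics/croptray.png',cv2.resize(im[215:310,310:410],None,fx=6,fy=6,interpolation=cv2.INTER_CUBIC)[:600])
hsv=cv2.cvtColor(im,cv2.COLOR_BGR2HSV)
# dark slot inside yellow
yel=cv2.inRange(hsv,(20,120,90),(35,255,255))
c,_=cv2.findContours(yel,cv2.RETR_EXTERNAL,cv2.CHAIN_APPROX_NONE)
c=max(c,key=cv2.contourArea); print('ell',cv2.fitEllipse(c)); print(plane(p,cv2.fitEllipse(c)[0],.183))
m=np.zeros_like(yel); cv2.drawContours(m,[c],-1,255,-1); m=cv2.erode(m,np.ones((9,9)))
hole=cv2.bitwise_and(m,cv2.bitwise_not(yel))
n,lab,st,cen=cv2.connectedComponentsWithStats(hole)
for i in range(1,n):
    if st[i,4]>40: 
        ys,xs=np.where(lab==i); W=np.array([plane(p,(x,y),.183)[:2] for x,y in zip(xs,ys)])
        rr=cv2.minAreaRect((W*1000).astype(np.float32)); print('hole',st[i],rr)
        cv_=np.cov(W.T); w,v=np.linalg.eigh(cv_); print(W.mean(0),np.arctan2(v[1,1],v[0,1]),np.sqrt(w*12))
def reg(msk,z,name):
    n,lab,st,cen=cv2.connectedComponentsWithStats(msk)
    for i in range(1,n):
        if st[i,4]>60: print(name,st[i],plane(p,cen[i],z))
sat=cv2.inRange(hsv,(0,200,150),(6,255,255))|cv2.inRange(hsv,(174,200,150),(180,255,255))
reg(sat,.088,'red'); reg(cv2.inRange(hsv,(50,120,60),(85,255,255)),.088,'green')
E
```

```text
ell ((178.90708923339844, 250.62753295898438), (56.886539459228516, 58.302677154541016), 179.51739501953125)
[0.5166 0.1878 0.183 ]
hole [172 235  18  30 331] ((517.7725830078125, 185.7898712158203), (54.2952995300293, 29.478654861450195), 8.165018081665039)
[0.5173 0.1846] -2.9803633201438586 [0.0262 0.0474]
hole [168 236   9  31  44] ((516.2050170898438, 200.92770385742188), (56.70957946777344, 11.543474197387695), 6.017618656158447)
[0.5164 0.2036] -3.020376086419808 [0.0101 0.0694]
red [382 244  13  19 150] [ 0.52   -0.2422  0.088 ]
red [375 272  12  19 149] [ 0.4608 -0.2235  0.088 ]
green [346 232  14  22 169] [ 0.5428 -0.1653  0.088 ]
green [337 259  14  22 174] [ 0.4841 -0.1467  0.088 ]
```

View pics/cropjar.png

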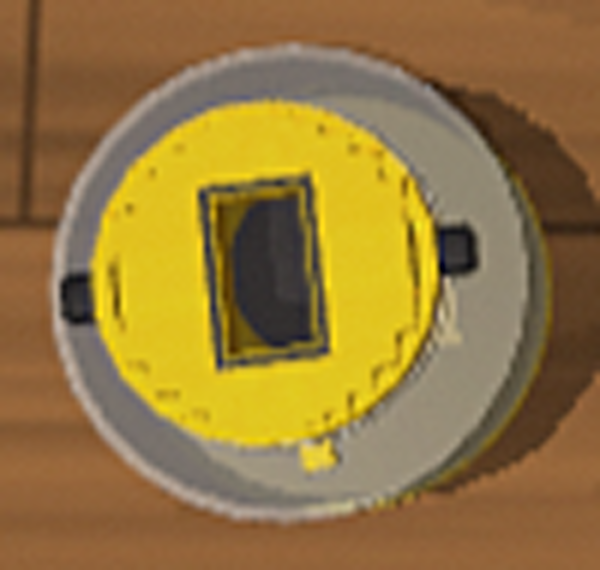

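View pics/croptray.png

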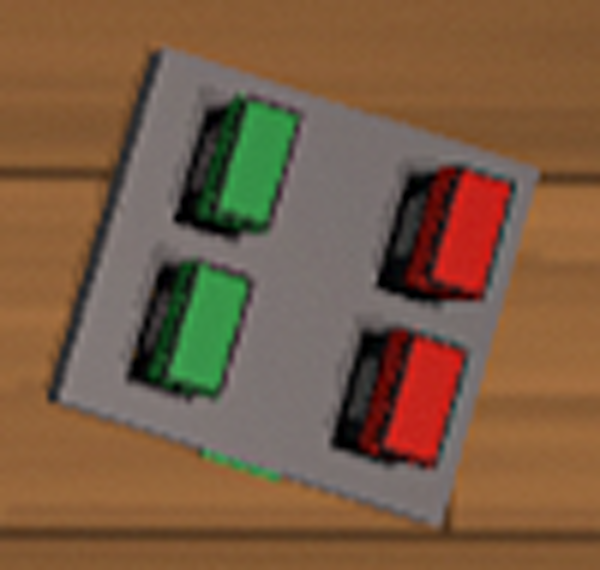

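```bash
cat >> h.py <<'E'
def go(p,yaw):
    s,T=tool()
    # down pose, tool x at angle yaw
    x=np.array([np.cos(yaw),np.sin(yaw),0]); z=np.array([0,0,-1.]); G=np.c_[x,np.cross(z,x),z]
    d=T[:3,:3].T@(np.array(p)-T[:3,3]); w=R.from_matrix(T[:3,:3].T@G).as_rotvec(degrees=True)
    print('row',np.round(d,4),np.round(w,2),'clock',s['clock'],'pos',s['tool_pos'],'F',s['contact_force'],'M',s['moment'],'op',s['opening'])
def wrist(name):
    s,T=tool(); p=r.snapshot('wrist'); cv2.imwrite(f'pics/{name}.png',p['img']); return p,T@np.array(p['tool_from_camera'])
E
python3 - <<'E'
from h import *
p=r.snapshot('top')
c=[(200,185),(308,172),(328,352),(220,368)]
W=np.array([plane(p,((u+.5)/6-.5+135,(v+.5)/6-.5+205),.183)[:2] for u,v in c]); print(W,W.mean(0))
a=(W[0]+W[1]-W[2]-W[3])/2;b=(W[0]+W[3]-W[1]-W[2])/2;print(np.hypot(*a),np.arctan2(a[1],a[0]),np.hypot(*b),np.arctan2(b[1],b[0])-np.pi/2)
w=r.snapshot('wrist'); print(w['tool_from_camera'])
go([.4608,-.2235,.22],-.302)
E
```

```text
[[0.5453 0.2096]
 [0.5498 0.1757]
 [0.493  0.1676]
 [0.4878 0.2012]] [0.519  0.1885]
0.05772375195681433 0.14445135666242964 0.03410790254051038 0.14326089432264166
[[ 0.0014 -0.9613 -0.2755  0.07  ]
 [ 1.      0.0011  0.0012  0.0004]
 [-0.0008 -0.2755  0.9613 -0.1449]
 [ 0.      0.      0.      1.    ]]
row [ 0.3563 -0.2572  0.0187] [ 0.01 -0.   37.35] clock 1.55 pos [ 0.2142 -0.5872  0.2387] F [ 0.6497 -0.2748  0.3026] M [-0.0015 -0.0164  0.0606] op 0.9997102391834842
```

Emit:
{"op": "carry_out", "data": {"commands": [[0.356,-0.257,0.019,0,0,37.35],[0.356,-0.257,0.019,0,0,37.35],[0.356,-0.257,0.019,0,0,37.35],[0.356,-0.257,0.019,0,0,37.35],[0.356,-0.257,0.019,0,0,37.35],[0.356,-0.257,0.019,0,0,37.35],[0.356,-0.257,0.019,0,0,37.35],[0.356,-0.257,0.019,0,0,37.35],[0.356,-0.257,0.019,0,0,37.35],[0.356,-0.257,0.019,0,0,37.35],[0.356,-0.257,0.019,0,0,37.35],[0.356,-0.257,0.019,0,0,37.35]], "fingers": 90, "grip_force": 25}}

```text
clock: 2.75
tool_pos: [0.4598, -0.2251, 0.2198]
eef_rot: [0.988, -0.151, -0.0, 0.001]
contact_force: [-0.6, -0.3, -0.9]
opening: 0.644
```

```bash
python3 - <<'E'
from h import *
go([.4608,-.2235,.22],-.302)
p,X=wrist('w1'); im=p['img'];hsv=cv2.cvtColor(im,cv2.COLOR_BGR2HSV)
m=cv2.inRange(hsv,(0,200,150),(6,255,255))|cv2.inRange(hsv,(174,200,150),(180,255,255))
n,lab,st,cen=cv2.connectedComponentsWithStats(m)
for i in range(1,n):
    if st[i,4]>100: 
        ys,xs=np.where(lab==i); W=np.array([plane(p,(x,y),.088,X)[:2] for x,y in zip(xs,ys)])
        print(st[i],cen[i],cv2.minAreaRect((W*1000).astype(np.float32)),W.mean(0))
E
```

```text
row [ 0.0005 -0.0019 -0.0002] [ 0.06  0.01 -0.12] clock 2.75 pos [ 0.4598 -0.2251  0.2198] F [-0.6085 -0.3066 -0.9023] M [ 0.0284  0.0462 -0.0046] op 0.6435600302165831
```

View pics/w1.png

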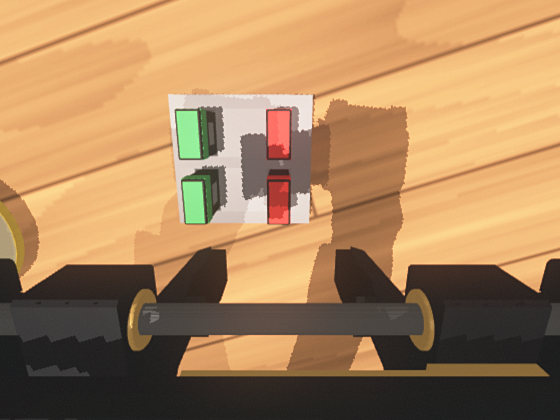

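```bash
python3 - <<'E'
from h import *
p,X=wrist('w2'); im=p['img'];hsv=cv2.cvtColor(im,cv2.COLOR_BGR2HSV)
for nm,m in [('red',cv2.inRange(hsv,(0,110,160),(8,255,255))|cv2.inRange(hsv,(172,110,160),(180,255,255))),('green',cv2.inRange(hsv,(45,60,190),(85,255,255)))]:
  n,lab,st,cen=cv2.connectedComponentsWithStats(m)
  for i in range(1,n):
    if st[i,4]>100: 
        ys,xs=np.where(lab==i); W=np.array([plane(p,(x,y),.088,X)[:2] for x,y in zip(xs,ys)])
        print(nm,st[i],cen[i],cv2.minAreaRect((W*1000).astype(np.float32)),W.mean(0))
for u in [(267,180),(290,180),(290,222),(267,222)]: print(plane(p,u,.088,X)[:2])
E
```

```text
red [267 111  22  46 971] [277.8455 133.033 ] ((519.8462524414062, -242.9530029296875), (18.751529693603516, 38.50447463989258), 72.6094970703125) [ 0.5204 -0.2434]
red [267 182  21  42 792] [277.9621 202.947 ] ((460.10528564453125, -223.51104736328125), (19.16530418395996, 39.75408935546875), 72.58230590820312) [ 0.4596 -0.2244]
green [176 111  24  47 949] [187.4584 133.8767] ((543.2066040039062, -166.90438842773438), (17.887624740600586, 39.38058090209961), 72.60784149169922) [ 0.5435 -0.1671]
green [182 182  22  41 774] [193.0194 201.7868] ((484.1663818359375, -148.47503662109375), (17.675086975097656, 38.73317337036133), 72.58171844482422) [ 0.4846 -0.1486]
[ 0.4836 -0.2213]
[ 0.4772 -0.2415]
[ 0.4384 -0.2297]
[ 0.445  -0.2087]
```

Emit:
{"op": "carry_out", "data": {"commands": [[0,-0.001,0.05,0,0,0],[0,-0.001,0.1,0,0,0],[0,-0.001,0.13,0,0,0],[0,-0.001,0.15,0,0,0],[0,-0.001,0.168,0,0,0],[0,-0.001,0.168,0,0,0],[0,-0.001,0.168,0,0,0]]}}

```text
clock: 3.55
tool_pos: [0.4605, -0.2238, 0.052]
eef_rot: [0.988, -0.151, -0.0, 0.0]
contact_force: [-0.0, -0.7, 0.2]
opening: 0.648
```

```bash
python3 - <<'E'
from h import *
go([.460,-.2242,.051],-.302)
p,X=wrist('w3')
E
```

```text
row [-0.0003  0.0005  0.001 ] [ 0.03  0.01 -0.1 ] clock 3.55 pos [ 0.4605 -0.2238  0.052 ] F [-0.0002 -0.6727  0.2381] M [ 0.1056  0.0045 -0.027 ] op 0.6484000536116292
```

View pics/w3.png

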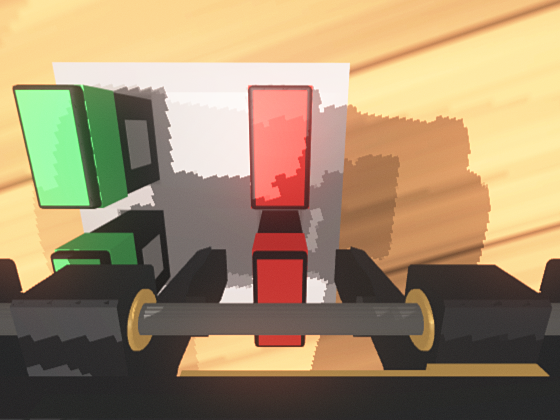

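Emit:
{"op": "carry_out", "data": {"commands": [[0,0,0,0,0,0],[0,0,0,0,0,0],[0,0,0,0,0,0],[0,0,0,0,0,0],[0,0,0,0,0,0],[0,0,0,0,0,0]], "fingers": 255, "grip_force": 25}}

```text
clock: 4.2
tool_pos: [0.461, -0.2228, 0.0519]
eef_rot: [0.989, -0.15, 0.0, 0.0]
contact_force: [-0.6, 0.3, 2.1]
opening: 0.249
```

Emit:
{"op": "carry_out", "data": {"commands": [[0,0,-0.02,0,0,0],[0,0,-0.045,0,0,0],[0,0,-0.09,0,0,0],[0,0,-0.14,0,0,0],[0,0,-0.19,0,0,0],[0,0,-0.24,0,0,0],[0,0,-0.24,0,0,0],[0,0,-0.24,0,0,0]]}}

```text
clock: 5.0
tool_pos: [0.4608, -0.2226, 0.2922]
eef_rot: [0.989, -0.15, 0.001, 0.0]
contact_force: [-0.8, 0.4, -1.9]
opening: 0.246
```

```bash
python3 - <<'E'
from h import *
go([.518,.187,.29],.144)
p,X=wrist('w4')
cv2.imwrite('pics/s4.png',r.snapshot('scene')['img'])
E
```

```text
row [-0.0672 -0.4081  0.0021] [  0.02  -0.07 -25.55] clock 5.0 pos [ 0.4608 -0.2226  0.2922] F [-0.8068  0.3822 -1.9382] M [0.0697 0.0256 0.0022] op 0.24637644213805182
```

View pics/w4.png

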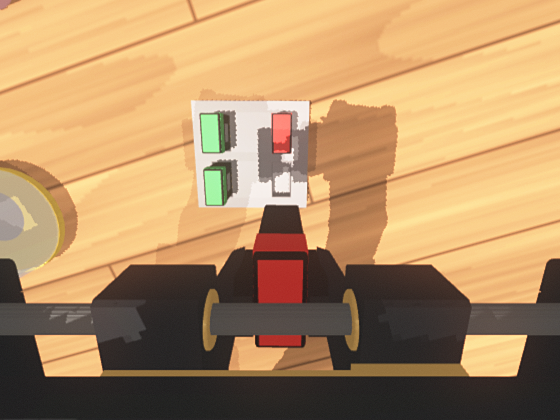

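View pics/s4.png

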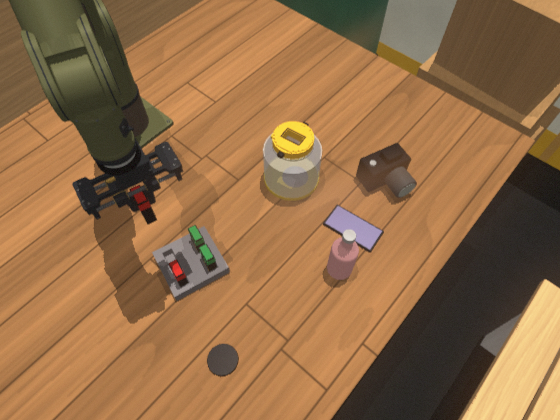

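Emit:
{"op": "carry_out", "data": {"commands": [[-0.165,-0.422,0,0,0,-25.55],[-0.165,-0.422,0,0,0,-25.55],[-0.165,-0.422,0,0,0,-25.55],[-0.165,-0.422,0,0,0,-25.55],[-0.165,-0.422,0,0,0,-25.55],[-0.165,-0.422,0,0,0,-25.55],[-0.165,-0.422,0,0,0,-25.55],[-0.165,-0.422,0,0,0,-25.55],[-0.165,-0.422,0,0,0,-25.55],[-0.165,-0.422,0,0,0,-25.55],[-0.165,-0.422,0,0,0,-25.55],[-0.165,-0.422,0,0,0,-25.55]]}}

```text
clock: 6.3
tool_pos: [0.4284, 0.2271, 0.2903]
eef_rot: [0.997, 0.071, -0.002, 0.001]
contact_force: [0.3, 0.8, -1.9]
opening: 0.247
```

```bash
python3 - <<'E'
from h import *
go([.518,.187,.25],.144)
p,X=wrist('w5'); np.save('X5.npy',X); np.save('K.npy',p['intrinsics'])
im=p['img']; hsv=cv2.cvtColor(im,cv2.COLOR_BGR2HSV)
for q in [(.518,.187,.183)]: print(proj(p,np.array(q),X))
E
```

```text
row [0.0832 0.0523 0.0401] [ 0.15  0.19 -0.11] clock 6.3 pos [0.4284 0.2271 0.2903] F [ 0.3464  0.7878 -1.8975] M [0.0584 0.0239 0.0327] op 0.2474122391276904
[345.7192 107.2683]
```

View pics/w5.png

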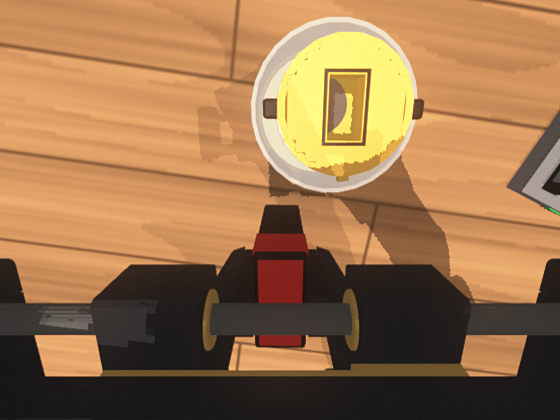

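```bash
python3 - <<'E'
from h import *
X=np.load('X5.npy'); p={'intrinsics':np.load('K.npy')}
W=np.array([plane(p,u,.183,X)[:2] for u in [(326,70),(370,69),(366,145),(322,144)]]);print(W,W.mean(0))
a=(W[0]+W[1]-W[2]-W[3])/2;b=(W[0]+W[3]-W[1]-W[2])/2;print(np.hypot(*a),np.arctan2(a[1],a[0]),np.hypot(*b),np.arctan2(b[1],b[0])-np.pi/2)
im=cv2.imread('pics/w5.png'); cv2.imwrite('pics/c5.png',cv2.resize(im[20:190,260:430],None,fx=3.5,fy=3.5,interpolation=cv2.INTER_CUBIC))
E
```

```text
[[0.5422 0.2073]
 [0.5477 0.1743]
 [0.4919 0.1648]
 [0.4875 0.2004]] [0.5173 0.1867]
0.05585473589611694 0.14763042357737363 0.03464603085341449 0.14223393107031468
```

View pics/c5.png

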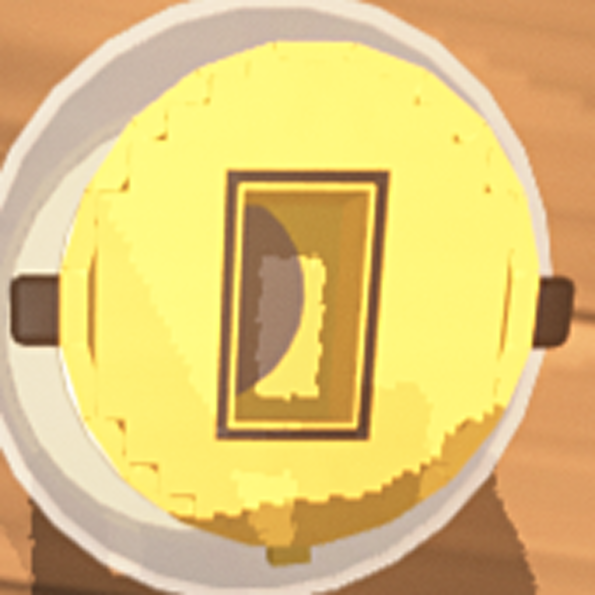

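Emit:
{"op": "carry_out", "data": {"commands": [[0.0835,0.0525,0,0.15,0.19,0],[0.0835,0.0525,0,0.15,0.19,0],[0.0835,0.0525,0.02,0.15,0.19,0],[0.0835,0.0525,0.04,0.15,0.19,0],[0.0835,0.0525,0.05,0.15,0.19,0],[0.0835,0.0525,0.05,0.15,0.19,0],[0.0835,0.0525,0.05,0.15,0.19,0]]}}

```text
clock: 7.05
tool_pos: [0.5192, 0.1887, 0.2421]
eef_rot: [0.997, 0.071, 0.002, -0.001]
contact_force: [0.3, 0.3, -2.3]
opening: 0.248
```

```bash
python3 - <<'E'
from h import *
go([.518,.187,.19],.145)
p,X=wrist('w6')
p=r.snapshot('top'); im=p['img']
cv2.imwrite('pics/s6.png',cv2.resize(im[180:320,110:250],None,fx=4,fy=4,interpolation=cv2.INTER_CUBIC))
E
```

```text
row [-0.0016  0.0017  0.0521] [-0.14 -0.21 -0.11] clock 7.05 pos [0.5192 0.1887 0.2421] F [ 0.3438  0.3059 -2.2526] M [-0.0112  0.0114  0.0425] op 0.2478290811059163
```

View pics/w6.png

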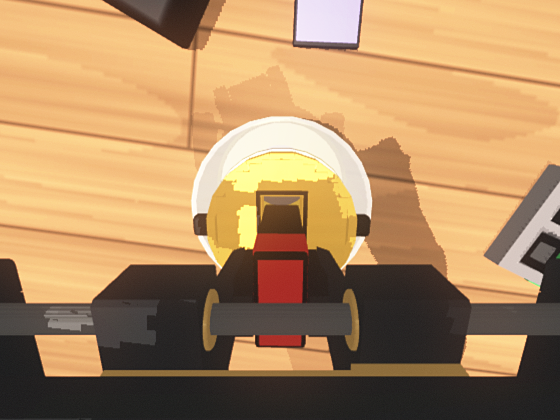

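Emit:
{"op": "carry_out", "data": {"commands": [[-0.0015,0.0015,0.006,-0.1,-0.15,0],[-0.0015,0.0015,0.01,-0.1,-0.15,0],[-0.0015,0.0015,0.014,-0.1,-0.15,0],[-0.0015,0.0015,0.018,-0.1,-0.15,0],[-0.0015,0.0015,0.021,-0.1,-0.15,0],[-0.0015,0.0015,0.021,-0.1,-0.15,0]]}}

```text
clock: 7.75
tool_pos: [0.5175, 0.1875, 0.2201]
eef_rot: [0.997, 0.072, -0.0, -0.0]
contact_force: [-0.3, -0.4, -1.9]
opening: 0.245
```

```bash
python3 - <<'E'
from h import *
go([.518,.187,.19],.145)
p,X=wrist('w7')
cv2.imwrite('pics/w7.png',cv2.resize(p['img'][100:360,160:400],None,fx=2.2,fy=2.2))
E
```

```text
row [0.0004 0.0006 0.0301] [-0.03  0.02 -0.06] clock 7.75 pos [0.5175 0.1875 0.2201] F [-0.3213 -0.3953 -1.9173] M [ 0.0409 -0.0124 -0.0425] op 0.24504448620060554
```

View pics/w7.png

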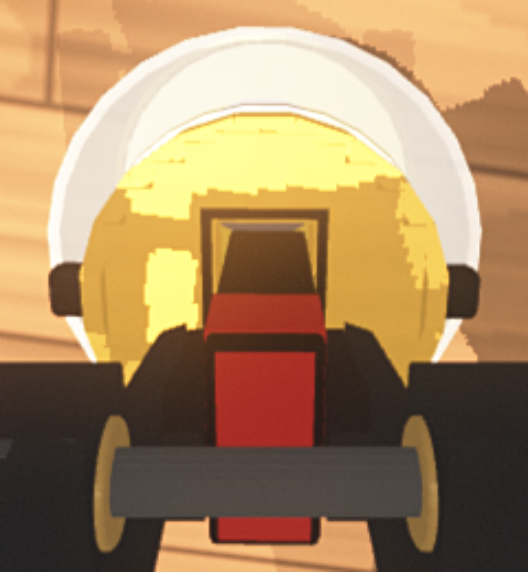

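Emit:
{"op": "carry_out", "data": {"commands": [[0.0002,0.0003,0.008,0,0,0],[0.0002,0.0003,0.016,0,0,0],[0.0002,0.0003,0.022,0,0,0],[0.0002,0.0003,0.028,0,0,0],[0.0002,0.0003,0.028,0,0,0]]}}

```text
clock: 8.3
tool_pos: [0.5174, 0.1871, 0.1916]
eef_rot: [0.997, 0.072, -0.001, -0.0]
contact_force: [0.2, -0.3, -1.5]
opening: 0.248
```

Emit:
{"op": "carry_out", "data": {"commands": [[0,0,0,0,0,0],[0,0,0,0,0,0],[0,0,0,0,0,0],[0,0,0,0,0,0],[0,0,0,0,0,0],[0,0,0,0,0,0]], "fingers": 90}}

```text
clock: 8.9
tool_pos: [0.5182, 0.1874, 0.1928]
eef_rot: [0.997, 0.072, 0.0, -0.0]
contact_force: [0.1, -0.6, 0.0]
opening: 0.645
```

```bash
python3 - <<'E'
from h import *
go([.518,.187,.29],.145)
p,X=wrist('w8')
s=r.snapshot('scene'); cv2.imwrite('pics/s8.png',cv2.resize(s['img'][90:250,210:420],None,fx=3,fy=3,interpolation=cv2.INTER_CUBIC))
E
```

```text
row [-0.0001  0.0003 -0.0972] [-0.05 -0.06 -0.07] clock 8.9 pos [0.5182 0.1874 0.1928] F [ 0.0639 -0.5883  0.0401] M [ 0.0286 -0.0157 -0.0031] op 0.6452799155210209
```

View pics/w8.png

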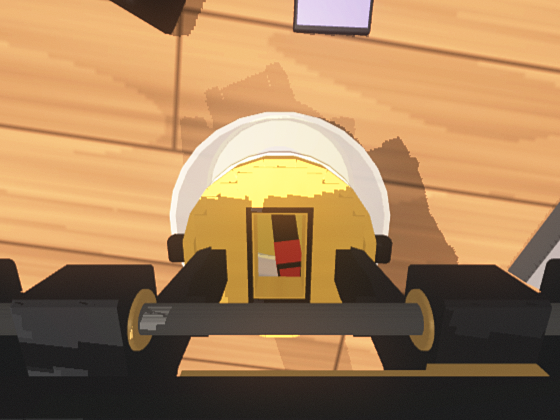

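View pics/s8.png

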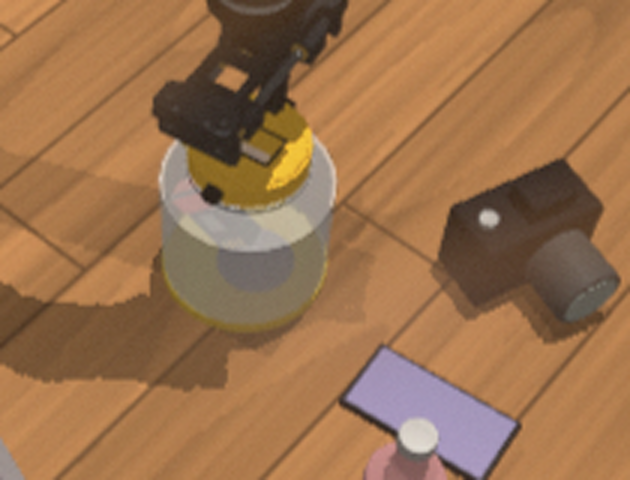

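Emit:
{"op": "carry_out", "data": {"commands": [[0,0,-0.05,0,0,0],[0,0,-0.1,0,0,0],[0,0.05,-0.1,0,0,5],[0,0.1,-0.1,0,0,10]]}}

```text
clock: 9.4
tool_pos: [0.5335, 0.089, 0.2945]
eef_rot: [1.0, -0.015, 0.003, -0.001]
contact_force: [0.2, -0.9, 0.4]
opening: 0.649
```

```bash
python3 - <<'E'
from h import *
go([.5203,-.243,.22],-.303)
s=r.snapshot('scene'); cv2.imwrite('pics/s9.png',cv2.resize(s['img'][90:250,210:420],None,fx=3,fy=3,interpolation=cv2.INTER_CUBIC))
E
```

```text
row [-0.0037  0.3325  0.0735] [-0.2  -0.26 15.66] clock 9.4 pos [0.5335 0.089  0.2945] F [ 0.2469 -0.8799  0.3815] M [ 0.0104 -0.0089  0.0671] op 0.6493752874085941
```

View pics/s9.png

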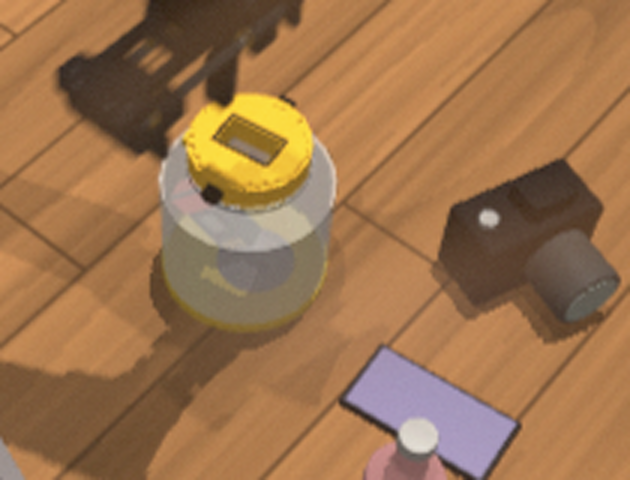

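Emit:
{"op": "carry_out", "data": {"commands": [[-0.004,0.3325,0.0,0,0,15.66],[-0.004,0.3325,0.0,0,0,15.66],[-0.004,0.3325,0.0,0,0,15.66],[-0.004,0.3325,0.0,0,0,15.66],[-0.004,0.3325,0.0,0,0,15.66],[-0.004,0.3325,0.07,-0.2,-0.26,15.66],[-0.004,0.3325,0.0735,-0.2,-0.26,15.66],[-0.004,0.3325,0.0735,-0.2,-0.26,15.66],[-0.004,0.3325,0.0735,-0.2,-0.26,15.66],[-0.004,0.3325,0.0735,-0.2,-0.26,15.66]]}}

```text
clock: 10.45
tool_pos: [0.5192, -0.2421, 0.2194]
eef_rot: [0.989, -0.15, -0.002, 0.001]
contact_force: [0.4, 1.0, 0.7]
opening: 0.648
```

```bash
python3 - <<'E'
from h import *
go([.5203,-.243,.052],-.303)
p,X=wrist('w10'); hsv=cv2.cvtColor(p['img'],cv2.COLOR_BGR2HSV)
for nm,m in [('red',cv2.inRange(hsv,(0,110,160),(8,255,255))|cv2.inRange(hsv,(172,110,160),(180,255,255))),('green',cv2.inRange(hsv,(45,60,190),(85,255,255)))]:
  n,lab,st,cen=cv2.connectedComponentsWithStats(m)
  for i in range(1,n):
    if st[i,4]>100: 
        ys,xs=np.where(lab==i); W=np.array([plane(p,(x,y),.088,X)[:2] for x,y in zip(xs,ys)])
        print(nm,st[i],cen[i],cv2.minAreaRect((W*1000).astype(np.float32)))
E
```

```text
row [0.0018 0.0002 0.1674] [0.09 0.16 0.06] clock 10.45 pos [ 0.5192 -0.2421  0.2194] F [0.41   0.9701 0.676 ] M [ 0.058   0.0008 -0.0173] op 0.647742212117784
red [270 181  20  43 801] [279.9688 202.3483] ((519.1533203125, -242.68504333496094), (18.169174194335938, 40.660743713378906), 72.74256896972656)
green [184 181  22  41 785] [194.6955 200.8408] ((543.667724609375, -167.11817932128906), (17.860275268554688, 38.72652053833008), 72.41608428955078)
green [190 244  18  13 127] [196.189  247.7717] ((496.6600341796875, -152.3704376220703), (17.546512603759766, 12.733973503112793), 72.73392486572266)
```

View pics/w10.png

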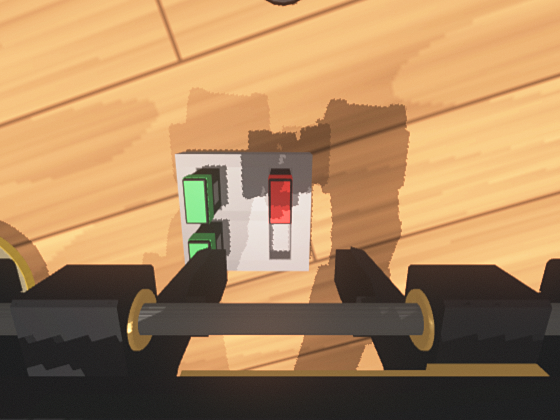

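Red pack centred on the finger axis (u≈280), fingers will clear the greens (u≤215). Descend.

Emit:
{"op": "carry_out", "data": {"commands": [[0.0005,0.0002,0.05,0,0,0],[0.0005,0.0002,0.1,0,0,0],[0.0005,0.0002,0.13,0,0,0],[0.0005,0.0002,0.15,0,0,0],[0.0005,0.0002,0.167,0,0,0],[0.0005,0.0002,0.167,0,0,0],[0.0005,0.0002,0.167,0,0,0]]}}

```text
clock: 11.2
tool_pos: [0.5193, -0.2434, 0.053]
eef_rot: [0.989, -0.15, -0.001, 0.001]
contact_force: [-0.5, 0.3, 0.7]
opening: 0.645
```

Emit:
{"op": "carry_out", "data": {"commands": [[0,0,0,0,0,0],[0,0,0,0,0,0],[0,0,0,0,0,0],[0,0,0,0,0,0],[0,0,0,0,0,0],[0,0,0,0,0,0]], "fingers": 255, "grip_force": 25}}

```text
clock: 11.8
tool_pos: [0.5182, -0.2443, 0.0521]
eef_rot: [0.988, -0.151, -0.002, 0.001]
contact_force: [0.1, 2.0, 2.7]
opening: 0.249
```

Emit:
{"op": "carry_out", "data": {"commands": [[0,0,-0.02,0,0,0],[0,0,-0.045,0,0,0],[0,0,-0.09,0,0,0],[0,0,-0.14,0,0,0],[0,0,-0.19,0,0,0],[0,0,-0.24,0,0,0],[0,0,-0.24,0,0,0],[0,0,-0.24,0,0,0]]}}

```text
clock: 12.6
tool_pos: [0.5188, -0.2442, 0.2922]
eef_rot: [0.988, -0.151, -0.002, 0.001]
contact_force: [-0.5, 0.5, -2.9]
opening: 0.249
```

```bash
python3 - <<'E'
from h import *
go([.518,.187,.29],.145)
p,X=wrist('w11')
E
```

```text
row [-0.1299 -0.4111  0.0012] [  0.15   0.19 -25.73] clock 12.6 pos [ 0.5188 -0.2442  0.2922] F [-0.4991  0.492  -2.8506] M [0.0193 0.0464 0.    ] op 0.2494333235801994
```

View pics/w11.png

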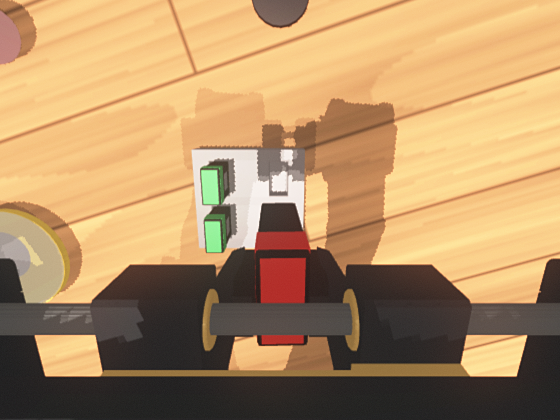

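Emit:
{"op": "carry_out", "data": {"commands": [[-0.215,-0.385,0,0.15,0.19,-25.7],[-0.215,-0.385,0,0.15,0.19,-25.7],[-0.215,-0.385,0,0.15,0.19,-25.7],[-0.215,-0.385,0,0.15,0.19,-25.7],[-0.215,-0.385,0,0.15,0.19,-25.7],[-0.215,-0.385,0,0.15,0.19,-25.7],[-0.215,-0.385,0,0.15,0.19,-25.7],[-0.215,-0.385,0,0.15,0.19,-25.7],[-0.215,-0.385,0,0.15,0.19,-25.7],[-0.215,-0.385,0,0.15,0.19,-25.7],[-0.215,-0.385,0,0.15,0.19,-25.7],[-0.215,-0.385,0,0.15,0.19,-25.7]]}}

```text
clock: 13.85
tool_pos: [0.4286, 0.1856, 0.2901]
eef_rot: [0.997, 0.071, -0.002, 0.001]
contact_force: [1.0, -0.4, -1.3]
opening: 0.242
```

```bash
python3 - <<'E'
from h import *
go([.518,.187,.24],.145)
p,X=wrist('w12'); print(proj(p,np.array([.5175,.187,.183]),X))
for d in [(28,17),(28,-17),(-28,-17),(-28,17)]:
    c,s=np.cos(.145),np.sin(.145); q=np.array([.5175+(c*d[0]-s*d[1])/1e3,.187+(s*d[0]+c*d[1])/1e3,.183]); cv2.circle(p['img'],tuple(int(round(v)) for v in proj(p,q,X)),2,(255,0,0),-1)
cv2.imwrite('pics/w12.png',p['img'])
E
```

```text
row [0.0889 0.0113 0.0498] [ 0.08  0.23 -0.15] clock 13.85 pos [0.4286 0.1856 0.2901] F [ 1.0207 -0.3786 -1.33  ] M [-0.0086 -0.0325 -0.0188] op 0.24228264260725668
[293.6271 100.0632]
```

View pics/w12.png

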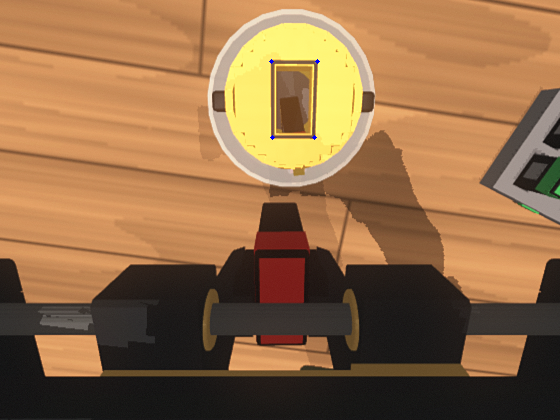

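Emit:
{"op": "carry_out", "data": {"commands": [[0.088,0.0113,0,0.08,0.23,0],[0.088,0.0113,0,0.08,0.23,0],[0.088,0.0113,0.02,0.08,0.23,0],[0.088,0.0113,0.04,0.08,0.23,0],[0.088,0.0113,0.048,0.08,0.23,0],[0.088,0.0113,0.048,0.08,0.23,0],[0.088,0.0113,0.048,0.08,0.23,0]]}}

```text
clock: 14.6
tool_pos: [0.5181, 0.1886, 0.2439]
eef_rot: [0.997, 0.072, 0.002, -0.001]
contact_force: [-0.5, 0.7, -1.0]
opening: 0.249
```

```bash
python3 - <<'E'
from h import *
go([.5175,.187,.22],.145)
E
```

```text
row [-0.0009  0.0016  0.0238] [-0.12 -0.22 -0.08] clock 14.6 pos [0.5181 0.1886 0.2439] F [-0.4871  0.6531 -1.0346] M [ 0.0287 -0.0143 -0.0327] op 0.24917554645123602
```

Emit:
{"op": "carry_out", "data": {"commands": [[-0.0008,0.0015,0.006,-0.1,-0.15,0],[-0.0008,0.0015,0.011,-0.1,-0.15,0],[-0.0008,0.0015,0.016,-0.1,-0.15,0],[-0.0008,0.0015,0.02,-0.1,-0.15,0],[-0.0008,0.0015,0.024,-0.1,-0.15,0],[-0.0008,0.0015,0.024,-0.1,-0.15,0]]}}

```text
clock: 15.2
tool_pos: [0.5169, 0.1875, 0.2187]
eef_rot: [0.997, 0.072, -0.0, 0.0]
contact_force: [-0.5, 0.4, -1.9]
opening: 0.248
```

```bash
python3 - <<'E'
from h import *
go([.5175,.187,.192],.145)
p,X=wrist('w13')
cv2.imwrite('pics/w13.png',cv2.resize(p['img'][100:360,160:400],None,fx=2.2,fy=2.2))
E
```

```text
row [0.0006 0.0006 0.0267] [-0.    0.03 -0.02] clock 15.2 pos [0.5169 0.1875 0.2187] F [-0.5288  0.372  -1.8896] M [0.0699 0.069  0.0639] op 0.2479041845581133
```

View pics/w13.png

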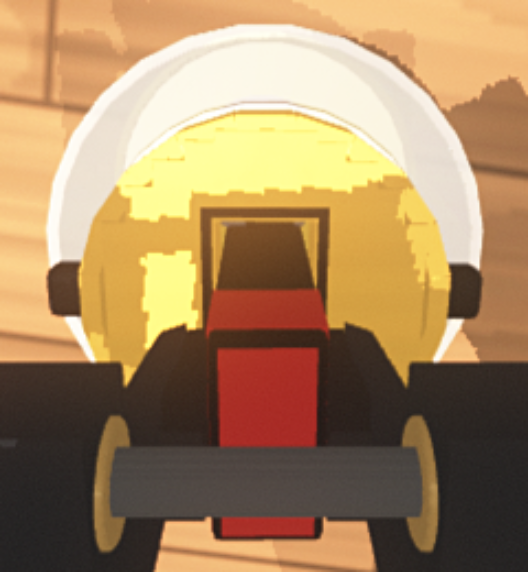

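The pack's foot is inside the slot (it sits centrally in the frame, u 200–328 of the crop), with no contact force. I'll go deeper and release.

Emit:
{"op": "carry_out", "data": {"commands": [[0.0003,0.0003,0.008,0,0,0],[0.0003,0.0003,0.016,0,0,0],[0.0003,0.0003,0.022,0,0,0],[0.0003,0.0003,0.027,0,0,0],[0.0003,0.0003,0.027,0,0,0]]}}

```text
clock: 15.75
tool_pos: [0.517, 0.1871, 0.1914]
eef_rot: [0.997, 0.072, -0.001, 0.0]
contact_force: [-1.4, 0.1, -1.8]
opening: 0.247
```

Emit:
{"op": "carry_out", "data": {"commands": [[0,0,0,0,0,0],[0,0,0,0,0,0],[0,0,0,0,0,0],[0,0,0,0,0,0],[0,0,0,0,0,0],[0,0,0,0,0,0]], "fingers": 90}}

```text
clock: 16.35
tool_pos: [0.5176, 0.1874, 0.1924]
eef_rot: [0.997, 0.072, 0.0, -0.0]
contact_force: [0.2, 0.0, -0.1]
opening: 0.651
```

```bash
python3 - <<'E'
from h import *
go([.5175,.187,.192],.145)
p,X=wrist('w14')
E
```

```text
row [-0.0002  0.0004  0.0004] [-0.02 -0.04 -0.03] clock 16.35 pos [0.5176 0.1874 0.1924] F [ 0.2245  0.0236 -0.1046] M [0.0069 0.0035 0.0069] op 0.6510530279701178
```

View pics/w14.png

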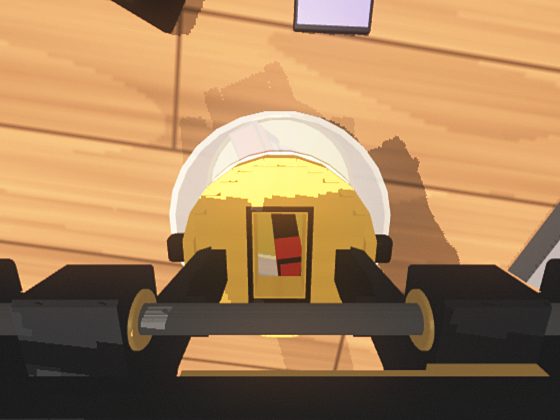

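Slot is clear with both packs visible below it, so I'll lift away and check.

Emit:
{"op": "carry_out", "data": {"commands": [[0,0,-0.05,0,0,0],[0,0,-0.1,0,0,0],[-0.05,0.05,-0.12,0,0,0],[-0.08,0.1,-0.12,0,0,0],[-0.1,0.15,-0.12,0,0,0],[-0.1,0.2,-0.12,0,0,0],[-0.1,0.2,-0.12,0,0,0],[-0.1,0.2,-0.12,0,0,0],[-0.1,0.2,-0.12,0,0,0]]}}

```text
clock: 17.3
tool_pos: [0.4474, -0.0252, 0.3123]
eef_rot: [0.997, 0.071, 0.0, -0.0]
contact_force: [0.3, 0.6, 0.5]
opening: 0.645
```

```bash
python3 - <<'E'
from h import *
s=r.snapshot('scene'); t=r.snapshot('top')
a=cv2.resize(s['img'][100:220,240:350],(400,436),interpolation=cv2.INTER_CUBIC); b=cv2.resize(t['img'][195:305,130:240],(400,436),interpolation=cv2.INTER_CUBIC)
cv2.imwrite('pics/end.png',np.hstack([a,b])); cv2.imwrite('pics/endtop.png',t['img'])
for p in (s,t):
  for l in ['used','fresh','flask','phone','lenscap','camera']: print(l,[(np.array(d['xyz']),round(d['p'],2)) for d in r.spot_point(p,l)][:4])
print(r.get_state()['clock'])
E
```

```text
used []
fresh [(array([ 0.542 , -0.1668,  0.0102]), 0.82), (array([ 0.4875, -0.1496,  0.0085]), 0.68)]
flask [(array([ 0.8051,  0.0481, -0.0006]), 0.96)]
phone [(array([0.7549, 0.1693, 0.0038]), 0.83)]
lenscap [(array([ 0.7315, -0.3122, -0.0023]), 0.62)]
camera [(array([ 0.7134,  0.368 , -0.0008]), 0.89), (array([ 0.5461, -0.1688,  0.0069]), 0.69), (array([0.5186, 0.1863, 0.1564]), 0.19)]
used [(array([0.5516, 0.1978, 0.0366]), 0.63), (array([0.5106, 0.1864, 0.0284]), 0.54)]
fresh [(array([ 0.543 , -0.1655,  0.0113]), 0.78)]
flask [(array([ 0.7997,  0.0477, -0.0011]), 0.96)]
phone [(array([ 0.7597,  0.1679, -0.0025]), 0.8), (array([0.5641, 0.217 , 0.1159]), 0.34)]
lenscap [(array([ 0.7298, -0.3068, -0.0025]), 0.81)]
camera [(array([0.7127, 0.3633, 0.0038]), 0.79)]
18.0
```

View pics/end.png

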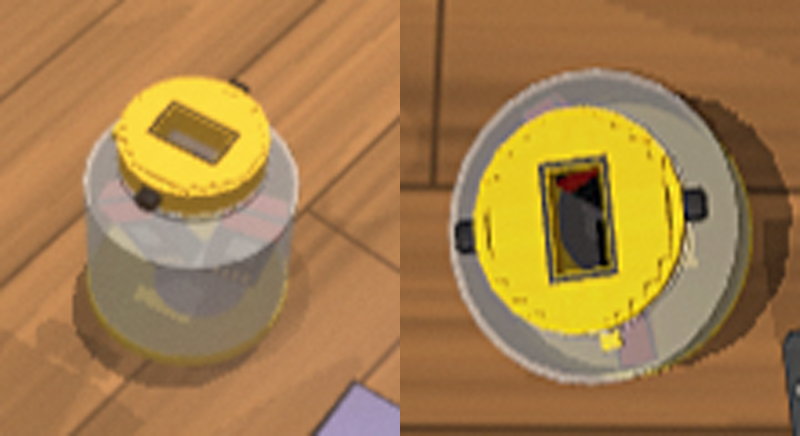

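View pics/endtop.png

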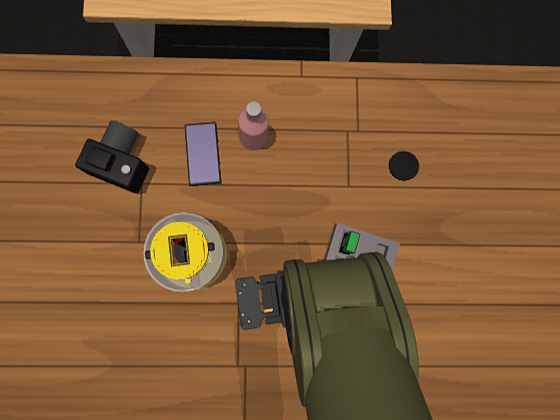

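```bash
python3 - <<'E'
from plant import r
print(r.finish_job())
E
```

```text
the job is handed in; nothing more can be done
None
```

I posted both red packs through the collar's slot into the jar and handed the job in at about 18 s on the clock; no verdict was reported.

- **Slot:** the cameras showed it turned about 0.145 rad from world x, centred near (0.518, 0.187). Both packs went in with no noticeable contact force.
- **Red packs:** the last pictures show the slot clear and both packs inside, leaning on opposite walls below the collar. The top-camera network found both inside the jar; from the scene camera it found neither, since they show only faintly through the jar.
- **Green packs:** the scene camera found both where they started, within the networks' error of about 4 mm. The top view showed only one, because the arm hid the other.
- **Bystanders:** the flask, phone, lens cap and camera read within about 8 mm of their first positions, and I saw no sign that any had moved.

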